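Clamp a carving blank with a quick-release skewer

TASK

Slide the wooden blank fully home against the end stop of the bench clamp. Then turn the four-armed nut clockwise (seen from the nut's side) until the quick-release lever meets firm resistance from about half of its swing or a little earlier, but not so far that the jaws already squeeze the blank while the lever is open, and swing the lever fully closed so that the blank is firmly clamped. Leave the mallet, jar, chisel and offcut where they lie.

Things in the scene. Friction and masses are not known exactly. Their poses are not given: they have to be found in the camera images.
- clamp: Bench clamp fixed to the bench; dark steel base 215 x 135 x 20 mm under a wooden bed. Origin on the bench under the skewer axis, midway between the jaws' closed faces. x: along the bed towards the end stop; y: along the skewer, from the lever's end to the nut's end; z up. Bed top z = 50 mm, x -165 to 30. Fixed jaw x -105 to 25, y 20 to 45, top z = 102. Skewer axis: x = 0, z = 85.
- end_stop (a point): Centre of the front face of the upright steel end stop: clamp x = -20, y = 1, z = 75 mm; 38 mm wide, top at z = 100. The blank is pushed against it in the clamp's +x.
- blank: Wooden blank, a plain light block 100 x 40 x 45 mm (x, y, z), about 0.16 kg, loose on the bed between the jaws, lying along the clamp's x. Origin at the middle of its underside.
- blank_centre (a point): Centre of the blank (22.5 mm above its underside). It starts 20 to 35 mm short of the stop, its near end sticking out of the jaws. Home: centre at clamp x = -70, near end at x = -120, 15 mm outside the jaws. Clamped, it lies against the fixed jaw: centre at clamp y = 0.
- jaw: Moving jaw, a dark steel block with a rubber pad, on the lever's side of the blank; x -105 to 25, top z = 102 mm in the clamp's frame, 25 mm thick in y. It clamps in +y. Its origin lies on the skewer axis, at clamp y = 0 with nut and lever at 0; see jaw_face.
- jaw_face (a point): On the jaw's clamping face: clamp y = -31 mm with nut and lever at 0. Moves +y 2.55 mm per rad of the nut, plus 6 mm over the lever's swing (2.4 mm at lever 0.4, 4.1 at 0.74, 5.5 at 1.1). With the blank against the fixed jaw it touches it at y = -20. The jaw is sprung: the squeeze is about 12 N per mm driven beyond that.
- nut (a joint): Turn of the four-armed nut (rad, 0 to 5.5), growing as it tightens: the top arm goes to the clamp's -x, the -x arm goes down. Starts at 0.3 to 1.5. At 0 the arms point up, down, +x and -x; at n an arm leans n from upright towards -x. Takes 0.32 N m; stays where left. At about 2.8 the lever meets resistance half-way; at 4.3 the jaw touches the blank with the lever open.
- nut_centre (a point): Centre of the nut's four arms, on the skewer axis: clamp x = 0, y = 90, z = 85 mm. The arms are steel bars 12 mm thick with 16 mm black ball ends, 90 degrees apart, reaching 64 mm from the axis in the upright plane y = 90; the fixed jaw's outer face is 45 mm from that plane.
- lever (a joint): Quick-release lever (rad): 0 open, pointing along the clamp's -y, away from the jaw; 1.55 fully closed, along the clamp's -x, beside the moving jaw. Starts at 0 to 0.3, swings level about an upright pivot, clockwise seen from above, stays where left; goes over centre at 1.48, so it stays shut. With the nut well set it takes 1.5 to 5 N near its end.
- lever_pivot (a point): The lever's pivot, on the skewer axis: clamp x = 0, z = 85 mm; y = -78 mm at nut 0, moving +y 2.55 mm per rad of the nut.
- lever_tip (a point): End of the lever on its mid line, 119 mm from the pivot and at the same height. The aluminium lever is 12 to 14 mm thick (level) and 18 mm high, 26 mm high over its last 45 mm.
- mallet: Bystander: wooden mallet lying on the bench to the robot's right, 205 mm long, head 65 x 90 x 52 mm. Origin under its middle. Leave it.
- jar: Bystander: closed amber glass jar, 64 mm wide, 85 mm high, to the robot's left. Leave it.
- chisel: Bystander: wood chisel lying on the bench to the robot's left, 180 mm long, 26 mm thick. Leave it.
- offcut: Bystander: flat wooden offcut 75 x 110 x 30 mm lying beyond the clamp. Leave it.
There are look-alikes about, which are no part of the job. What is shaped like the blank but red or yellow is not meant.

How it is judged:
On the way, in this order (a step that is already met when the one before it is completed fails the run):
1. the blank lies home against the end stop (x of blank_centre in the frame of clamp above -0.0735 m and z of blank_centre in the frame of clamp below 0.077 m), for 0.2 s.
2. the nut is tightened far enough for the lever to bite (2.4 or more), the lever not yet closed (below 1.2) (value of joint nut above 2.4 rad and value of joint lever below 1.2 rad), for 0.2 s.
3. the lever is fully closed (above 1.48) (value of joint lever above 1.48 rad), for 0.2 s.
At the end, for the whole second after the job is handed in: Lever fully closed (above 1.48 rad), nut beyond 2.4 rad, the moving jaw squeezing the blank with 15 to 85 N, the blank within 3.5 mm of the end stop, lying on the bed (4 mm), straight in the jaws (0.05 rad) and at rest; robot clear of everything (all of step 1 and value of joint lever above 1.48 rad and value of joint nut above 2.4 rad and contact force between jaw and blank between 15 and 85 N and z of blank_centre in the frame of clamp above 0.069 m and angle between the x axis of blank_centre and the x axis of clamp, either way round below 0.05 rad and linear speed of blank below 0.01 m/s); the robot touches nothing.
It fails at once if a bystander (mallet, jar, chisel or offcut) is moved by more than 20 mm (distance of any of mallet, jar, chisel, offcut from where it was at the start of the episode above 0.02 m).
It also fails if it takes over 66 s, if anything falls off the work surface, if the arm or the gripper's body presses on something with over 40 N, if the wrist force passes 120 N, or if a joint passes its speed limit or range.

ROBOT

A 6-joint arm with a two-finger parallel gripper is mounted at the origin on the work surface. World frame = base frame: x ahead of the robot, y to its left, z up, the work surface at z = 0. Lengths are in m, angles in rad, forces in N, time in s.
With the tool pointing down it reaches from about 0.35 to 0.95 m from the base axis. Payload 17.4 kg.
Tool frame: the origin (TCP) lies on the centre line of the jaws, within the pads' length; the fingertips stand 22 mm ahead of it and the grasp point (between the pads) lies 3 mm ahead of it; z points along the fingers, x is the direction in which the jaws open and shut, and the axes are right-handed (so a half turn about z gives the same grasp; the last joint's range is limited). The gripper opens to 93 mm and grips with 3 to 60 N. Pads are 15 mm wide; open, the fingers measure 128 mm over their backs; the gripper's body (75 mm by 188 mm) begins 65 mm behind the grasp point.
Start: joints at [1.107, 0.116, 1.442, -0, 1.584, -0.038], TCP at [0.279, 0.615, 0.216] pointing down, gripper open.
Joint ranges: [-2.83, 2.83], [-0.83, 2.19], [0.07, 2.5], [-1.14, 4.28], [0.01, 3], [-2.97, 2.97]. Speed limits (rad/s): [1.89, 1.89, 2.22, 3.14, 3.14, 3.14].

INTERFACE

Orientations are given as a unit quaternion [x, y, z, w].
In Python, from plant import * gives the robot as it stands.
- The arm moves only by the tool arm_command, never from a script. Its argument "deltas" is a list of rows, each a list of 7 numbers: the shift along the world's x, y, z in mm, then the turn, a rotation vector about the world's x, y, z in rad, then the opening in per cent of the stroke, from 0 (shut) to 100 (fully open). In form: [[x, y, z, rx, ry, rz, gripper], ...]. A call has 1 to 20 rows; each row is the pose to reach, as a shift and turn from the pose commanded when the call began; what a row does not reach only later rows make up. A row lasts 1/12 s, in which the tool goes at most 41.7 mm and 7.16 degrees, less where a joint would pass 70% of its speed; a pose out of reach is approached as far as the arm can. A call with a gripper value outside its range is refused whole. The fingers move at their own pace and stop on an object; the grip force is fixed at half the most. Time passes only in rows, so rows that repeat a pose let the fingers close. It gives the time, the measured TCP pose, the force and the opening at its end, in the units of the state.
- read_state(): the state, without advancing time (a new reading comes with each control period).
- snapshot(name): name is "side" or "top" or "wrist"; returns (picture, depth): 420x560x3 uint8, red, green, blue; 420x560 float32, m along the optical axis (not along the pixel's ray), 0 where there is no reading.
- get_calibration(name): a dict with "vertical_fov" (degrees; the focal length in pixels is half the picture's height over the tangent of half this angle, whatever the lens; pixels are square), "cx", "cy" (the principal point, pixels), "R" (3x3) and "t" (3): a world point X has camera coordinates R X + t. Camera axes: x right, y down, z forward; pixel columns grow to the right and rows downward; lengths in m; the calibration is good to about 2 mm. A picture is of the moment at which its call begins: read the wrist's pose just before it. get_calibration takes no time and is no camera call; for the wrist camera it gives the pose at the moment of the call.
- job_done(): hands the job in, once; it reports no verdict.
Trained networks look in the newest picture that a camera, given by its name, has taken for a name from the list of things; names that differ only in an ending like _2 or _b are one class to them, and where a whole thing is asked for, a point or a joint stands for the part that bears it (a point fixed in the world has none). Each returns a list of dicts, best first, with "p" (0 to 1); they miss things now and then, are a little off and sometimes report something else, mostly with a low value. They report only what shows in the picture. A call takes as long as a camera call. They do not tell look-alikes from the thing itself.
- boxes_of(camera, label): "centre" ([x, y, z] in m, in world coordinates, good to about 4 mm: the middle of the surface that is visible of it).
- outline_of(camera, label): "pixels" (420x560 bool, what is visible of it).
The state is a dict: "clock": time; "joint_pos": joint angles; "joint_velocities": joint speeds; "tau": joint torques, N m; "tool_pos": TCP position; "tool_rot": TCP orientation; "force": force on the tool from outside, world axes, zero at the start; "ft_torque": the same for the moment, N m; "gripper_width": finger opening in m.
Only numpy, scipy, OpenCV 4.12 (cv2) and the standard library are available. Lean on these libraries where they do the work, as an engineer would, in place of code of your own. Each camera call takes 0.05 s, during which the arm holds its last target. There are 200 camera calls.

## Working session

There is one attempt and no reset: what is moved stays moved. The work goes in short steps, Python scripts to look and compute and a tool call to move; the robot and the scene stay as the last step left them, time stands still between calls to the robot, and variables do not carry over. Pictures are saved under pics/ and viewed, about 8 in all and at most 12, crops included, and the job is handed in when it is done.

Besides the shell and the picture viewer there is one more tool, called after "Emit:" as a command line: name --pt "numbers of a row" for each row, then --argument value for the rest. arm_command: Moves the arm, as the interface text tells. Its arguments: {"type":"object","properties":{"deltas":{"type":"array"}},"required":["deltas"]}

```bash
mkdir -p pics; ls; cat > h.py <<'E'
from plant import *
import numpy as np, cv2
def snap(name,fn=None):
    c=get_calibration(name); p,d=snapshot(name)
    if fn: cv2.imwrite('pics/'+fn,cv2.cvtColor(p,cv2.COLOR_RGB2BGR))
    return p,d,c
def cloud(d,c):
    h,w=d.shape; f=h/2/np.tan(np.radians(c['vertical_fov'])/2)
    v,u=np.mgrid[:h,:w]
    P=np.stack([(u-c['cx'])/f*d,(v-c['cy'])/f*d,d],-1)
    return (P-np.array(c['t']))@np.array(c['R'])
def proj(X,c,h=420):
    f=h/2/np.tan(np.radians(c['vertical_fov'])/2)
    q=np.array(c['R'])@np.array(X)+np.array(c['t']); return q[0]/q[2]*f+c['cx'],q[1]/q[2]*f+c['cy']
E
python3 - <<'E'
from h import *
ims=[]
for n in ['top','side']:
    p,d,c=snap(n,n+'0.png'); np.savez(n+'0.npz',p=p,d=d)
    print(n,c['vertical_fov'],np.round(-np.array(c['R']).T@np.array(c['t']),3))
    for l in ['clamp','end_stop','blank','jaw','nut','lever','mallet','jar','chisel','offcut']:
        try: print(l,[(np.round(b['centre'],3).tolist(),round(b['p'],2)) for b in boxes_of(n,l)])
        except Exception as e: print(l,e)
s=read_state();print(s)
E
```

```text
pics
top 44.772378087133816 [ 0.345 -0.     1.623]
clamp [([0.551, 0.036, 0.052], 0.57)]
end_stop [([0.555, 0.039, 0.051], 0.68), ([0.486, 0.035, 0.094], 0.58)]
blank [([0.544, 0.253, 0.046], 0.9), ([0.441, -0.132, 0.044], 0.85), ([0.484, 0.033, 0.095], 0.84), ([0.411, 0.199, 0.043], 0.84)]
jaw [([0.545, 0.003, 0.103], 0.55)]
nut [([0.575, 0.132, 0.1], 0.86)]
lever [([0.594, -0.068, 0.099], 0.76)]
mallet [([0.553, -0.428, 0.052], 0.57)]
jar [([0.406, 0.351, 0.088], 0.58)]
chisel [([0.646, 0.401, 0.021], 0.77)]
offcut [([0.796, 0.018, 0.028], 0.88)]
side 57.98287238095913 [ 0.105 -0.527  0.873]
clamp [([0.538, 0.003, 0.069], 0.88)]
end_stop [([0.537, 0.001, 0.073], 0.83)]
blank [([0.539, 0.249, 0.045], 0.91), ([0.428, -0.142, 0.046], 0.89), ([0.539, 0.002, 0.068], 0.7), ([0.469, 0.021, 0.093], 0.62), ([0.404, 0.19, 0.044], 0.57)]
jaw [([0.536, -0.003, 0.097], 0.7)]
nut [([0.566, 0.134, 0.098], 0.78), ([0.546, -0.433, 0.045], 0.46)]
lever [([0.592, -0.075, 0.093], 0.78), ([0.537, 0.002, 0.074], 0.35), ([0.568, 0.132, 0.098], 0.2)]
mallet [([0.543, -0.433, 0.043], 0.82), ([0.399, 0.341,
[... 171 characters left out ...]
2, 0.046], 0.5)]
{'clock': 1.1, 'joint_pos': array([ 1.10719985e+00,  1.15969378e-01,  1.44159026e+00,  3.74352205e-05,
        1.58397635e+00, -3.77984995e-02]), 'joint_velocities': array([-0.00082361,  0.00014252, -0.00042731,  0.00053207,  0.00118132,
        0.00177332]), 'tau': array([ 9.42614424e-04, -7.21037149e+01, -6.22762299e+01,  7.81534589e-02,
        1.84778881e-02,  1.81708481e-05]), 'tool_pos': array([0.27881038, 0.61474312, 0.21647284]), 'tool_rot': array([ 8.40549578e-01,  5.41734627e-01,  1.48412090e-05, -3.05418010e-05]), 'force': array([-0.36980832,  0.56492603,  0.02290373]), 'ft_torque': array([0.00185805, 0.03245744, 0.00385682]), 'gripper_width': 0.09310364528663989}
```

View both.

```bash
python3 - <<'E'
import cv2,numpy as np
a=cv2.imread('pics/top0.png');b=cv2.imread('pics/side0.png')
from h import *
c=get_calibration('top');u,v=map(int,proj([.56,.03,.08],c))
print(u,v); x0,y0=u-80,v-75
A=cv2.resize(a[y0:y0+150,x0:x0+160],None,fx=4,fy=4,interpolation=cv2.INTER_CUBIC);print(x0,y0)
cv2.imwrite('pics/t1.png',A)
E
```

```text
259 229
179 154
```

View pics/side0.png

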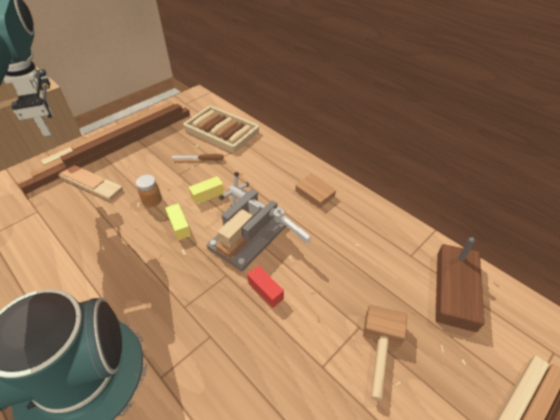

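View pics/t1.png

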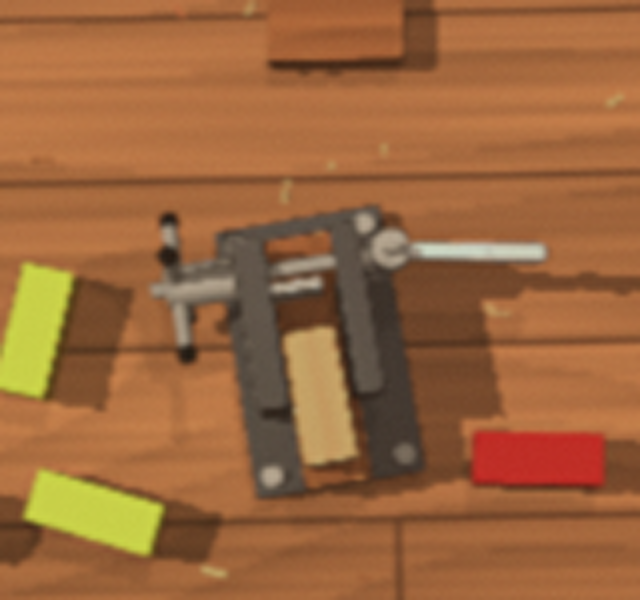

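```bash
python3 - <<'E'
from h import *
c=get_calibration('top');d=np.load('top0.npz')['d'];P=cloud(d,c)
m=(abs(P[...,0]-.56)<.16)&(abs(P[...,1]-.03)<.17)
for lo,hi in [(.098,.106),(.09,.0975),(.015,.025)]:
    k=(m&(P[...,2]>lo)&(P[...,2]<hi)).astype(np.uint8)
    n,lab,st,ce=cv2.connectedComponentsWithStats(k)
    for i in range(1,n):
        if st[i,4]>25:
            q=P[lab==i][:,:2]; print(lo,st[i,4],[np.round(np.array(t),4) for t in cv2.minAreaRect((q*1000).astype(np.float32))])
cw=get_calibration('wrist');s=read_state()
from scipy.spatial.transform import Rotation as Ro
T=Ro.from_quat(s['tool_rot']).as_matrix()
Rw=np.array(cw['R']);cam=-Rw.T@np.array(cw['t'])
print('cam in tool',T.T@(cam-s['tool_pos']),'axes in tool\n',np.round(T.T@Rw.T,3),cw['vertical_fov'])
E
```

```text
0.098 242 [array([552.9099,   4.7636]), array([128.9582,  26.813 ]), np.float64(6.8722)]
0.098 42 [array([594.9134, -24.9005]), array([22.3428, 26.986 ]), np.float64(26.0998)]
0.098 388 [array([546.1439,  76.3996]), array([129.7368,  86.8941]), np.float64(38.5949)]
0.09 77 [array([592.9818, -97.2797]), array([85.0853, 13.1648]), np.float64(88.3811)]
0.09 32 [array([554.34 , 136.931]), array([18.2358, 30.6159]), np.float64(88.5895)]
0.09 308 [array([487.0858,  32.8838]), array([99.4927, 40.7094]), np.float64(10.9294)]
0.015 123 [array([627.0275,  56.8851]), array([ 22.6619, 119.3567]), np.float64(13.0017)]
0.015 33 [array([629.7219, -10.9899]), array([18.2045, 28.4071]), np.float64(64.1581)]
0.015 391 [array([514.197 , -15.3313]), array([166.5764,  41.9735]), np.float64(7.9466)]
0.015 298 [array([495.1084,  77.3656]), array([158.2242,  38.7738]), np.float64(8.928)]
cam in tool [-0.00105203 -0.08020203 -0.1689521 ] axes in tool
 [[ 1.    -0.001  0.   ]
 [ 0.001  0.958  0.286]
 [-0.001 -0.286  0.958]] 58.30426657245623
```

Emit:
arm_command --pt "221 -580 114 0 0 0.581 0" --pt "221 -580 114 0 0 0.581 0" --pt "221 -580 114 0 0 0.581 0" --pt "221 -580 114 0 0 0.581 0" --pt "221 -580 114 0 0 0.581 0" --pt "221 -580 114 0 0 0.581 0" --pt "221 -580 114 0 0 0.581 0" --pt "221 -580 114 0 0 0.581 0" --pt "221 -580 114 0 0 0.581 0" --pt "221 -580 114 0 0 0.581 0" --pt "221 -580 114 0 0 0.581 0" --pt "221 -580 114 0 0 0.581 0" --pt "221 -580 114 0 0 0.581 0" --pt "221 -580 114 0 0 0.581 0" --pt "221 -580 114 0 0 0.581 0" --pt "221 -580 114 0 0 0.581 0" --pt "221 -580 114 0 0 0.581 0" --pt "221 -580 114 0 0 0.581 0" --pt "221 -580 114 0 0 0.581 0" --pt "221 -580 114 0 0 0.581 0"

```text
clock: 2.77
tool_pos: [0.4994, 0.036, 0.3303]
tool_rot: [0.65, 0.76, 0.0, -0.0]
force: [-0.3, -0.2, 0.1]
gripper_width: 0.0005
```

```bash
python3 - <<'E'
from h import *
s=read_state();print(s['clock'],s['tool_pos'],s['tool_rot'],s['joint_pos'],s['gripper_width'],s['force'])
p,d,c=snap('wrist','w1.png');np.savez('w1.npz',p=p,d=d,R=c['R'],t=c['t'],f=c['vertical_fov'],cx=c['cx'],cy=c['cy'])
P=cloud(d,c)
m=(abs(P[...,0]-.56)<.16)&(abs(P[...,1]-.03)<.17)
for lo,hi in [(.1,.105),(.092,.098),(.015,.025)]:
    k=(m&(P[...,2]>lo)&(P[...,2]<hi)).astype(np.uint8)
    k=cv2.morphologyEx(k,cv2.MORPH_OPEN,np.ones((5,5)))
    n,lab,st,ce=cv2.connectedComponentsWithStats(k)
    for i in range(1,n):
        if st[i,4]>100:
            q=P[lab==i]; print(lo,st[i,4],np.round(np.median(q[:,2]),4),[np.round(np.array(t),4) for t in cv2.minAreaRect((q[:,:2]*1000).astype(np.float32))])
E
```

```text
2.7667 [0.49943351 0.0359715  0.33032537] [ 6.49504571e-01  7.60357681e-01  3.37438920e-05 -8.62401996e-05] [ 2.08519204e-02 -2.71202973e-01  1.62447864e+00  1.69114836e-04
  1.78840088e+00 -1.70683886e+00] 0.0005042163539678191 [-0.27346163 -0.24477459  0.10485646]
0.1 2008 0.1027 [array([553.1321,   6.0724]), array([129.6163,  23.4793]), np.float64(8.5477)]
0.1 2249 0.1028 [array([542.0104,  77.6031]), array([128.3707,  25.0123]), np.float64(8.7266)]
0.1 440 0.102 [array([576.4889, 118.9217]), array([16.8129, 43.541 ]), np.float64(9.3522)]
0.092 3324 0.0958 [array([488.119 ,  34.1722]), array([99.8832, 40.0082]), np.float64(9.8595)]
0.092 514 0.0944 [array([595.9967, -68.556 ]), array([62.3757, 12.0695]), np.float64(87.6122)]
0.015 2390 0.0207 [array([519.3477, -14.0736]), array([175.3815,  40.9363]), np.float64(8.3929)]
0.015 1459 0.0208 [array([454.5322,  72.7581]), array([73.9915, 38.6699]), np.float64(8.8688)]
```

View pics/w1.png

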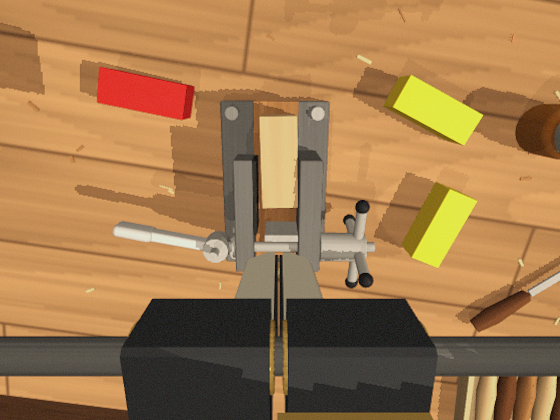

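```bash
cat >> h.py <<'E'
YAW=np.radians(8.65);O=np.array([.5864,.0515,0.])
RC=np.array([[np.cos(YAW),-np.sin(YAW),0],[np.sin(YAW),np.cos(YAW),0],[0,0,1]])
def w2c(X): return (np.asarray(X)-O)@RC
def c2w(X): return np.asarray(X)@RC.T+O
def nutpts(P):
    Q=w2c(P)*1000
    m=(abs(Q[...,1]-90)<9)&(np.hypot(Q[...,0],Q[...,2]-85)<80)&(Q[...,2]>25)
    return m,Q
E
python3 - <<'E'
from h import *
z=np.load('w1.npz');c={k:z[k] for k in('R','t','cx','cy')};c['vertical_fov']=z['f']
P=cloud(z['d'],c);m,Q=nutpts(P);p=z['p'].astype(int)
q=Q[m];r=np.hypot(q[:,0],q[:,2]-85);a=np.arctan2(-q[:,0],q[:,2]-85)
dark=p[m].sum(1)<120
for lo in np.arange(-180,180,15):
    k=(r>22)&(np.degrees(a)>=lo)&(np.degrees(a)<lo+15)
    if k.sum()>3: print(lo,k.sum(),'dark',(k&dark).sum(),'meanang',np.degrees(a[k]).mean().round(1),'rmax',r[k].max().round(1))
for u,v in [(362,207),(348,220),(365,280),(351,283)]: print(np.round(Q[v,u],1))
b=(Q[...,2]>80)&(Q[...,2]<103)&(Q[...,1]<-85)&(Q[...,1]>-210)&(abs(Q[...,0])<120)
l=Q[b][:,:2];v=cv2.fitLine(l.astype(np.float32),cv2.DIST_HUBER,0,.01,.01).ravel();print(len(l),v,np.arctan2(abs(v[0]),abs(v[1])),l[:,1].min())
E
```

```text
-120 7 dark 1 meanang -106.3 rmax 59.5
-105 232 dark 29 meanang -97.9 rmax 61.3
-90 7 dark 0 meanang -87.9 rmax 25.6
-30 66 dark 20 meanang -16.9 rmax 65.5
-15 324 dark 76 meanang -9.8 rmax 65.4
45 27 dark 0 meanang 58.2 rmax 33.2
60 362 dark 86 meanang 66.7 rmax 64.4
75 6 dark 4 meanang 75.6 rmax 63.1
150 157 dark 32 meanang 157.4 rmax 61.0
165 6 dark 1 meanang 166.2 rmax 54.8
[-55.   88.2 108.1]
[-17.3  87.6  38.8]
[ 12.4  87.6 146.9]
[51.9 88.3 78.3]
1351 [   0.20287138    0.97920537  -15.6529255  -139.16223   ] 0.20428942 -189.8115751101437
```

Emit:
arm_command --pt "-38 -5 -41 0 0 -0.006 0" --pt "-76 -10.5 -82 0 0 -0.006 0" --pt "-76 -10.5 -123 0 0 -0.006 0" --pt "-76 -10.5 -164 0 0 -0.006 0" --pt "-76 -10.5 -205 0 0 -0.006 0" --pt "-76 -10.5 -235 0 0 -0.006 0" --pt "-76 -10.5 -246 0 0 -0.006 0" --pt "-76 -10.5 -246 0 0 -0.006 0" --pt "-70 -9.5 -246 0 0 -0.006 0" --pt "-65 -8.7 -246 0 0 -0.006 0" --pt "-60 -8 -246 0 0 -0.006 0" --pt "-55 -7.2 -246 0 0 -0.006 0" --pt "-51 -6.6 -246 0 0 -0.006 0" --pt "-47 -6 -246 0 0 -0.006 0" --pt "-44 -5.5 -246 0 0 -0.006 0" --pt "-42 -5.2 -246 0 0 -0.006 0" --pt "-40 -4.9 -246 0 0 -0.006 0" --pt "-40 -4.9 -246 0 0 -0.006 0"

```text
clock: 4.32
tool_pos: [0.46, 0.0298, 0.0844]
tool_rot: [0.652, 0.758, -0.0, -0.0]
force: [-1.6, -0.4, -0.5]
gripper_width: 0.0005
```

Emit:
arm_command --pt "1 0.15 0 0 0 0 0" --pt "1.5 0.2 0 0 0 0 0" --pt "2 0.3 0 0 0 0 0" --pt "2 0.3 0 0 0 0 0"

```text
clock: 4.65
tool_pos: [0.4602, 0.0299, 0.0844]
tool_rot: [0.652, 0.758, -0.002, -0.001]
force: [-18.4, -3.5, 10.7]
gripper_width: 0.0005
```

Emit:
arm_command --pt "-10 -1.5 0 0 0 0 0" --pt "-10 -1.5 40 0 0 0 0" --pt "-10 -1.5 80 0 0 0 0" --pt "-5 0 120 0 0 0 0" --pt "27 21 120 0 0 0 0" --pt "59 45 120 0 0 0 0" --pt "91 70 120 0 0 0 0" --pt "123 95 120 0 0 0 0" --pt "148 116 120 0 0 0 0" --pt "148 116 120 0 0 0 0" --pt "148 116 95 0 0 0 0" --pt "148 116 75 0 0 0 0" --pt "148 116 69 0 0 0 0" --pt "148 116 69 0 0 0 0"

```text
clock: 5.82
tool_pos: [0.6089, 0.1458, 0.1518]
tool_rot: [0.652, 0.758, -0.001, -0.001]
force: [0.5, -0.1, 1.5]
gripper_width: 0.0008
```

```bash
python3 - <<'E'
from h import *
s=read_state();X=s['tool_pos'];print(s['clock'],X,w2c(X)*1000,s['force'])
for th in [0,8,16,24,32,40,48,56,64,72,80,82]:
    t=np.radians(th);C=[-46*np.sin(t)+6*np.cos(t)+7.5,90,46*np.cos(t)+6*np.sin(t)+107]
    print(th,np.round((c2w(np.array(C)/1000)-X)*1000,1).tolist())
E
```

```text
5.8167 [0.6089418  0.14579308 0.15181288] [ 36.46690096  89.83030006 151.81287838] [ 0.47434913 -0.10188449  1.52949355]
0 [-22.7, -3.3, 1.2]
8 [-29.1, -4.3, 1.6]
16 [-35.5, -5.2, 1.1]
24 [-41.7, -6.2, -0.3]
32 [-47.7, -7.1, -2.6]
40 [-53.4, -7.9, -5.7]
48 [-58.5, -8.7, -9.6]
56 [-63.0, -9.4, -14.1]
64 [-66.9, -10.0, -19.3]
72 [-70.1, -10.5, -24.9]
80 [-72.4, -10.8, -30.9]
82 [-72.9, -10.9, -32.5]
```

Emit:
arm_command --pt "-8 -1.2 1 0 0 0 0" --pt "-15 -2.2 1 0 0 0 0" --pt "-22.7 -3.3 1.2 0 0 0 0" --pt "-29.1 -4.3 1.6 0 0 0 0" --pt "-35.5 -5.2 1.1 0 0 0 0" --pt "-41.7 -6.2 -0.3 0 0 0 0" --pt "-47.7 -7.1 -2.6 0 0 0 0" --pt "-53.4 -7.9 -5.7 0 0 0 0" --pt "-58.5 -8.7 -9.6 0 0 0 0" --pt "-63 -9.4 -14.1 0 0 0 0" --pt "-66.9 -10 -19.3 0 0 0 0" --pt "-70.1 -10.5 -24.9 0 0 0 0" --pt "-71.3 -10.7 -28 0 0 0 0" --pt "-71.3 -10.7 -28 0 0 0 0"

```text
clock: 6.98
tool_pos: [0.538, 0.1353, 0.1244]
tool_rot: [0.652, 0.758, -0.0, -0.0]
force: [0.8, 0.3, 0.9]
gripper_width: 0.0004
```

```bash
python3 - <<'E'
from h import *
s=read_state();X=s['tool_pos'];print(s['clock'],X,w2c(X)*1000,s['force'])
p,d,c=snap('wrist','w2.png');np.savez('w2.npz',p=p,d=d,R=c['R'],t=c['t'],f=c['vertical_fov'],cx=c['cx'],cy=c['cy'])
E
```

```text
6.9833 [0.53800903 0.13532904 0.12442325] [-35.23281251  90.15343994 124.42325125] [0.84566805 0.27967373 0.93107382]
```

View pics/w2.png

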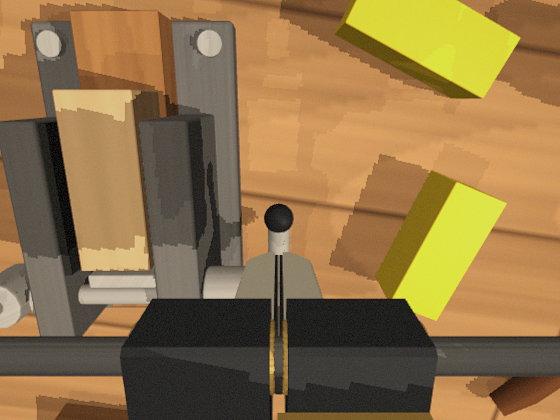

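```bash
python3 - <<'E'
from h import *
z=np.load('w2.npz');c={k:z[k] for k in('R','t','cx','cy')};c['vertical_fov']=z['f']
P=cloud(z['d'],c);Q=w2c(P)*1000
for v in range(205,250,5): print(v,np.round(Q[v,278],1))
for v in (100,180,255): print('blank',np.round(Q[v,100],1))
for u in range(40,170,12): print(u,np.round(Q[200,u],1))
E
```

```text
205 [-61.6  89.5 103.9]
210 [-59.6  89.5 106.2]
215 [-57.3  89.5 107.5]
220 [-54.8  89.4 108.3]
225 [-52.2  89.4 108.8]
230 [-49.3  89.4 108.2]
235 [-44.9  89.4 103.9]
240 [-42.3  89.4 104.5]
245 [-39.   89.4 103.5]
blank [-114.6    0.2   96.6]
blank [-73.6  -5.5  96.3]
blank [-30.3 -11.5  96.4]
40 [-64.4 -35.2 103. ]
52 [-63.7 -30.4 100.6]
64 [-62.4 -27.   95.6]
76 [-62.3 -20.6  95.4]
88 [-62.5 -13.6  96.3]
100 [-62.6  -6.9  96.7]
112 [-62.1  -1.3  94.8]
124 [-62.3   5.7  95.7]
136 [-62.2  12.   95.2]
148 [-63.9  20.8 101.6]
160 [-64.5  28.  104. ]
```

Emit:
arm_command --pt "-0.5 0 -2 0 0 0 0" --pt "-1 -0.1 -4 0 0 0 0" --pt "-1 -0.1 -5 0 0 0 0" --pt "-1 -0.1 -5 0 0 0 0" --pt "0 0 30 0 0 0 0" --pt "0 0 65 0 0 0 0" --pt "10 -30 80 0 0 0 0" --pt "23 -66 80 0 0 0 0" --pt "37 -102 80 0 0 0 0" --pt "51 -138 80 0 0 0 0" --pt "65 -174 80 0 0 0 0" --pt "79 -210 80 0 0 0 0" --pt "93 -244 80 0 0 0 0" --pt "93 -244 80 0 0 0 0"

```text
clock: 8.2
tool_pos: [0.6327, -0.1137, 0.2047]
tool_rot: [0.654, 0.757, -0.001, 0.0]
force: [1.0, 0.6, -0.3]
gripper_width: 0.0003
```

```bash
python3 - <<'E'
from h import *
s=read_state();X=s['tool_pos'];print(s['clock'],X,w2c(X)*1000,s['force'])
p,d,c=snap('wrist','w3.png');np.savez('w3.npz',p=p,d=d,R=c['R'],t=c['t'],f=c['vertical_fov'],cx=c['cx'],cy=c['cy'])
Q=w2c(cloud(d,c))*1000
b=(Q[...,2]>85)&(Q[...,2]<103)&(Q[...,1]<-95)&(Q[...,1]>-210)&(Q[...,0]<8)&(Q[...,0]>-70)
l=Q[b][:,:2];v=cv2.fitLine(l.astype(np.float32),cv2.DIST_HUBER,0,.01,.01).ravel();print(len(l),v,np.arctan2(abs(v[0]),abs(v[1])),l.min(0))
E
```

```text
8.2 [ 0.63272264 -0.11371588  0.2047034 ] [  20.94758056 -170.30347306  204.70339565] [ 1.00650336  0.59355731 -0.34987555]
2359 [   0.1971013     0.98038316  -13.859325   -144.33446   ] 0.19840033 [ -27.85725938 -191.6509534 ]
```

View pics/w3.png

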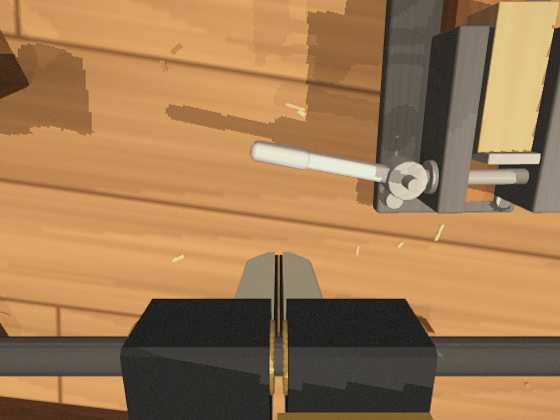

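Emit:
arm_command --pt "0 3 -40 0 0 0 0" --pt "0 3 -80 0 0 0 0" --pt "0 3 -108 0 0 0 0" --pt "0 3 -108 0 0 0 0" --pt "0 3 -108 0 0 0 0"

```text
clock: 8.67
tool_pos: [0.631, -0.1047, 0.0972]
tool_rot: [0.652, 0.758, -0.0, -0.001]
force: [0.4, -0.3, 0.6]
gripper_width: 0.0003
```

```bash
python3 - <<'E'
from h import *
s=read_state();X=s['tool_pos'];print(s['clock'],X,w2c(X)*1000,s['force'])
for f in np.arange(0.05,1.6,.1):
    d=np.array([-np.sin(f),-np.cos(f)]);n=np.array([np.cos(f),-np.sin(f)])
    C=np.array([0,-71])+95*d+14.5*n
    print(round(f,2),np.round((c2w(np.array([*C,96])/1000)-X)*1000,1).tolist()[:2],-round(f,2))
E
```

```text
8.6667 [ 0.63099489 -0.10474241  0.097207  ] [  20.58907339 -161.17222145   97.20699505] [ 0.35669403 -0.30682933  0.60640068]
0.05 [-9.9, -7.0] -0.05
0.15 [-19.3, -8.9] -0.15
0.25 [-28.9, -9.9] -0.25
0.35 [-38.5, -9.9] -0.35
0.45 [-48.0, -9.0] -0.45
0.55 [-57.5, -7.1] -0.55
0.65 [-66.6, -4.3] -0.65
0.75 [-75.5, -0.6] -0.75
0.85 [-83.9, 4.0] -0.85
0.95 [-91.9, 9.4] -0.95
1.05 [-99.3, 15.6] -1.05
1.15 [-106.0, 22.4] -1.15
1.25 [-111.9, 30.0] -1.25
1.35 [-117.2, 38.0] -1.35
1.45 [-121.5, 46.6] -1.45
1.55 [-125.0, 55.5] -1.55
```

Emit:
arm_command --pt "-9.9 -7 0 0 0 -0.05 0" --pt "-19.3 -8.9 0 0 0 -0.15 0" --pt "-28.9 -9.9 0 0 0 -0.25 0" --pt "-38.5 -9.9 0 0 0 -0.35 0" --pt "-48 -9 0 0 0 -0.45 0" --pt "-57.5 -7.1 0 0 0 -0.55 0" --pt "-66.6 -4.3 0 0 0 -0.65 0" --pt "-75.5 -0.6 0 0 0 -0.75 0" --pt "-83.9 4 0 0 0 -0.85 0" --pt "-91.9 9.4 0 0 0 -0.95 0" --pt "-99.3 15.6 0 0 0 -1.05 0" --pt "-106 22.4 0 0 0 -1.15 0" --pt "-112 30 0 0 0 -1.25 0" --pt "-117.2 38 0 0 0 -1.35 0" --pt "-117.2 38 0 0 0 -1.35 0" --pt "-117.2 38 0 0 0 -1.35 0"

```text
clock: 10.0
tool_pos: [0.5153, -0.0674, 0.1001]
tool_rot: [0.983, 0.186, 0.002, 0.001]
force: [0.7, 0.4, -0.2]
gripper_width: 0.0008
```

```bash
python3 - <<'E'
from h import *
s=read_state();X=s['tool_pos'];print(s['clock'],X,w2c(X)*1000,s['force'],s['tool_rot'])
for f in (1.35,1.45,1.5,1.55):
    d=np.array([-np.sin(f),-np.cos(f)]);n=np.array([np.cos(f),-np.sin(f)])
    C=np.array([0,-71])+95*d+14.5*n
    print(f,np.round((c2w(np.array([*C,96])/1000)-X)*1000,1).tolist()[:2])
E
```

```text
10.0 [ 0.5153089  -0.06741315  0.10007302] [ -88.16678974 -106.86860951  100.07302152] [ 0.69847024  0.39547279 -0.17997391] [9.82560464e-01 1.85934408e-01 1.70025797e-03 6.62613767e-04]
1.35 [-1.5, 0.7]
1.45 [-5.9, 9.3]
1.5 [-7.7, 13.7]
1.55 [-9.4, 18.2]
```

Emit:
arm_command --pt "-3 4 0 0 0 -0.05 0" --pt "-5.2 8 0 0 0 -0.1 0" --pt "-7 12 0 0 0 -0.15 0" --pt "-8.5 16 0 0 0 -0.2 0" --pt "-8.5 18.5 0 0 0 -0.2 0" --pt "-8.5 18.5 0 0 0 -0.2 0"

```text
clock: 10.5
tool_pos: [0.5064, -0.0491, 0.0984]
tool_rot: [0.996, 0.087, 0.001, 0.0]
force: [0.8, 0.2, 0.1]
gripper_width: 0.0004
```

```bash
python3 - <<'E'
from h import *
s=read_state();X=s['tool_pos'];print(s['clock'],X,w2c(X)*1000,s['force'],s['tool_rot'])
E
```

```text
10.5 [ 0.50642436 -0.04905524  0.09841527] [-94.18927729 -87.38329117  98.41527221] [0.81785117 0.24076593 0.12264577] [9.96210409e-01 8.69737555e-02 6.03864923e-04 1.48230108e-04]
```

Emit:
arm_command --pt "-0.1 1 0 0 0 0 0" --pt "-0.2 2 0 0 0 0 0" --pt "-0.2 2 0 0 0 0 0"

```text
clock: 10.75
tool_pos: [0.5058, -0.0471, 0.0976]
tool_rot: [0.996, 0.086, 0.0, 0.0]
force: [0.7, -0.4, -0.5]
gripper_width: 0.0006
```

Emit:
arm_command --pt "-0.1 1 0 0 0 0 0" --pt "-0.2 2 0 0 0 0 0" --pt "-0.2 2 0 0 0 0 0"

```text
clock: 11.0
tool_pos: [0.5054, -0.045, 0.0974]
tool_rot: [0.996, 0.085, -0.0, -0.0]
force: [0.3, -0.1, -0.4]
gripper_width: 0.0004
```

Emit:
arm_command --pt "0 -10 0 0 0 0 0" --pt "0 -30 0 0 0 0 0" --pt "0 -40 40 0 0 0 0" --pt "0 -40 80 0 0 0 0" --pt "0 -40 115 0 0 0 0" --pt "0 -40 115 0 0 0 0"

```text
clock: 11.5
tool_pos: [0.5071, -0.0864, 0.22]
tool_rot: [0.996, 0.085, 0.004, 0.001]
force: [0.3, 0.1, 0.6]
gripper_width: 0.0002
```

```bash
python3 - <<'E'
from h import *
s=read_state();X=s['tool_pos'];print(s['clock'],X,w2c(X)*1000,s['force'])
p,d,c=snap('wrist','w4.png');np.savez('w4.npz',p=p,d=d,R=c['R'],t=c['t'],f=c['vertical_fov'],cx=c['cx'],cy=c['cy'])
Q=w2c(cloud(d,c))*1000
b=(Q[...,2]>85)&(Q[...,2]<102)&(Q[...,1]<-58)&(Q[...,1]>-150)&(Q[...,0]<-20)&(Q[...,0]>-125)
l=Q[b][:,:2];v=cv2.fitLine(l.astype(np.float32),cv2.DIST_HUBER,0,.01,.01).ravel();print(len(l),v,np.arctan2(abs(v[0]),abs(v[1])),l.min(0),l.max(0))
E
```

```text
11.5 [ 0.50712228 -0.08638223  0.22001021] [ -99.11320467 -124.39067041  220.01021365] [0.25147124 0.06808016 0.61743246]
2 [ 1.9568820e-02  9.9980849e-01 -2.0046488e+01 -1.4971321e+02] 0.019570068 [ -20.04877556 -149.85868987] [ -20.04419996 -149.56773902]
```

View pics/w4.png

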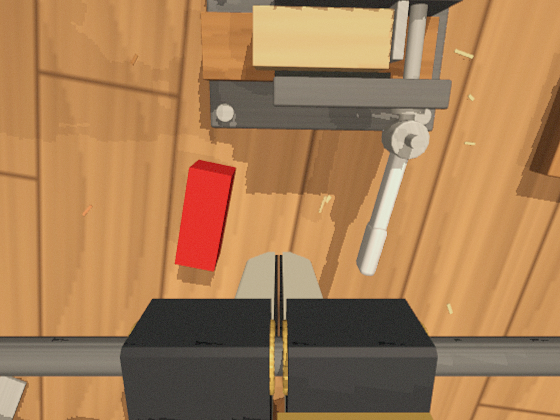

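```bash
python3 - <<'E'
from h import *
for n in ('w1','w2','w3','w4'):
    z=np.load(n+'.npz');c={k:z[k] for k in('R','t','cx','cy')};c['vertical_fov']=z['f']
    Q=w2c(cloud(z['d'],c))*1000
    b=(Q[...,2]>99)&(Q[...,2]<106)&(abs(Q[...,0]+40)<30)&(Q[...,1]<-20)&(Q[...,1]>-60)
    if b.sum()>50: q=Q[b];print(n,'jaw y',np.percentile(q[:,1],[3,50,97]).round(1),q[:,2].mean())
    b=(Q[...,2]>80)&(Q[...,2]<103)&(Q[...,1]<-95)&(Q[...,1]>-185)&(abs(Q[...,0]+25)<40)
    if b.sum()>50:
        q=Q[b];v=cv2.fitLine(q[:,:2].astype(np.float32),cv2.DIST_HUBER,0,.01,.01).ravel();print('lever',b.sum(),v,np.arctan(v[0]/v[1]),q[:,2].max(),q[:,1].min())
    b=(Q[...,2]>92)&(Q[...,2]<99)&(abs(Q[...,1])<30)&(Q[...,0]<-20)&(Q[...,0]>-170)
    q=Q[b];print('blank',[np.round(t,2) for t in cv2.minAreaRect(q[:,:2].astype(np.float32))])
s=read_state()
p,d,c=snap('top','t2.png');boxes_of
Q=w2c(cloud(d,c))*1000;p=p.astype(int)
b=(abs(Q[...,1]-90)<12)&(np.hypot(Q[...,0],Q[...,2]-85)<75)&(Q[...,2]>30)
q=Q[b];print(np.round(q[np.argsort(q[:,0])][::3],0).tolist())
E
python3 - <<'E'
import cv2
a=cv2.imread('pics/t2.png');cv2.imwrite('pics/t2c.png',cv2.resize(a[154:304,179:339],None,fx=4,fy=4,interpolation=cv2.INTER_CUBIC))
E
```

```text
w1 jaw y [-50.8 -39.3 -27.3] 102.40414081118247
lever 1172 [   0.21234094    0.9771956   -16.47172    -142.52869   ] 0.21396992 100.21547250557626 -184.8800895237113
blank [array([-8.52e+01,  2.00e-02]), array([ 58.34, 129.66]), np.float64(89.18)]
w2 jaw y [-50.2 -38.1 -27. ] 102.20105855546316
blank [array([-69.73,  -0.12]), array([59.56, 99.42]), np.float64(89.98)]
w3 jaw y [-51.7 -40.9 -27.8] 102.46837338391977
lever 2303 [   0.20211199    0.9793624   -13.596777   -141.45354   ] 0.20351392 100.98372135896972 -184.95692921216963
blank [array([-69.69,  -3.97]), array([51.11, 99.14]), np.float64(89.76)]
w4 jaw y [-51.3 -39.8 -28.1] 102.43582949668817
lever 2147 [   0.21034198    0.9776279   -15.19451    -139.93765   ] 0.21192476 100.25277598313686 -184.98934279144856
blank [array([-69.7 ,  -4.62]), array([99.34, 48.98]), np.float64(0.04)]
[[-60.0, 86.0, 104.0], [-59.0, 92.0, 99.0], [-58.0, 88.0, 109.0], [-55.0, 82.0, 102.0], [-54.0, 88.0, 102.0], [-52.0, 84.0, 106.0], [-50.0, 93.0, 104.0], [-48.0, 84.0, 98.0], [-44.0, 84.0, 96.0], [-43.0, 86.0, 107.0], [-40.0, 92.0, 95.0], [-38.0, 92
[... 475 characters left out ...]
.0, 99.0, 93.0], [-0.0, 92.0, 99.0], [0.0, 85.0, 106.0], [1.0, 91.0, 108.0], [3.0, 97.0, 102.0], [3.0, 95.0, 99.0], [3.0, 99.0, 82.0], [5.0, 84.0, 116.0], [6.0, 78.0, 103.0], [7.0, 88.0, 128.0], [8.0, 98.0, 91.0], [9.0, 85.0, 132.0], [10.0, 86.0, 146.0], [10.0, 89.0, 147.0], [11.0, 92.0, 141.0], [13.0, 91.0, 149.0], [13.0, 78.0, 94.0], [15.0, 82.0, 146.0], [16.0, 88.0, 147.0], [18.0, 82.0, 144.0], [19.0, 84.0, 86.0], [22.0, 84.0, 84.0], [29.0, 83.0, 80.0], [33.0, 86.0, 76.0], [36.0, 91.0, 84.0], [40.0, 91.0, 79.0], [42.0, 87.0, 83.0], [45.0, 94.0, 72.0], [46.0, 90.0, 79.0], [50.0, 84.0, 72.0], [52.0, 83.0, 76.0], [53.0, 89.0, 76.0], [56.0, 86.0, 76.0], [57.0, 92.0, 74.0], [61.0, 92.0, 70.0]]
```

View pics/t2c.png

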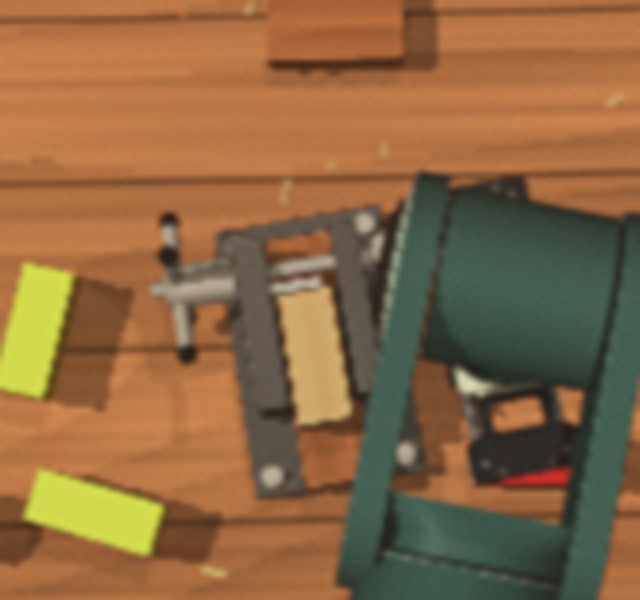

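```bash
python3 - <<'E'
from h import *
from scipy.spatial.transform import Rotation as Ro
s=read_state();p,d,c=snap('wrist')
P=cloud(d,c);T=Ro.from_quat(s['tool_rot']).as_matrix()
L=(P-s['tool_pos'])@T*1000
for u in (240,255,265,272,286,300,318):
  print(u,[np.round(L[v,u]).tolist() for v in (252,256,262,270,285,296)])
print(s['tool_pos'],s['joint_pos'])
E
```

```text
240 [[-43.0, 84.0, 213.0], [-43.0, 88.0, 213.0], [-43.0, 95.0, 212.0], [-44.0, 105.0, 213.0], [-16.0, -9.0, -36.0], [-15.0, -9.0, -44.0]]
255 [[-26.0, 84.0, 214.0], [-26.0, 88.0, 212.0], [-11.0, -9.0, -15.0], [-11.0, -8.0, -22.0], [-10.0, -8.0, -35.0], [-9.0, -8.0, -44.0]]
265 [[-15.0, 83.0, 212.0], [-7.0, -9.0, -8.0], [-7.0, -8.0, -14.0], [-7.0, -8.0, -22.0], [-6.0, -8.0, -35.0], [-6.0, -8.0, -44.0]]
272 [[-4.0, -8.0, -3.0], [-4.0, -8.0, -7.0], [-4.0, -9.0, -15.0], [-4.0, -8.0, -22.0], [-3.0, -8.0, -35.0], [-3.0, -8.0, -44.0]]
286 [[3.0, -8.0, -3.0], [3.0, -8.0, -8.0], [3.0, -8.0, -14.0], [2.0, -9.0, -23.0], [2.0, -9.0, -36.0], [2.0, -8.0, -44.0]]
300 [[23.0, 84.0, 214.0], [9.0, -8.0, -8.0], [9.0, -8.0, -14.0], [8.0, -8.0, -22.0], [8.0, -8.0, -36.0], [7.0, -9.0, -45.0]]
318 [[43.0, 84.0, 214.0], [43.0, 89.0, 214.0], [43.0, 96.0, 214.0], [43.0, 105.0, 213.0], [15.0, -8.0, -34.0], [14.0, -9.0, -45.0]]
[ 0.50583972 -0.08583344  0.2137606 ] [-2.17719812e-01 -2.42762403e-01  1.78797238e+00 -1.43896870e-04
  1.59387425e+00 -3.87522777e-01]
```

Emit:
arm_command --pt "15 33 0 0 0 0.12 0" --pt "30 66 0 0 0 0.24 0" --pt "45 99 0 0 0 0.36 0" --pt "60 132 0 0 0 0.48 0" --pt "75 165 0 0 0 0.6 0" --pt "90 198 0 0 0 0.72 0" --pt "105 232 0 0 0 0.84 0" --pt "105 232 0 0 0 0.96 0" --pt "105 232 0 0 0 1.08 0" --pt "105 232 0 0 0 1.2 0" --pt "105 232 0 0 0 1.32 0" --pt "105 232 0 0 0 1.44 0" --pt "105 232 0 0 0 1.55 0" --pt "105 232 -25 0 0 1.55 0" --pt "105 232 -55 0 0 1.55 0" --pt "105 232 -75 0 0 1.55 0" --pt "105 232 -83 0 0 1.55 0" --pt "105 232 -83 0 0 1.55 0" --pt "105 232 -83 0 0 1.55 0"

```text
clock: 13.23
tool_pos: [0.6104, 0.1468, 0.1294]
tool_rot: [0.652, 0.758, -0.0, -0.0]
force: [0.2, 0.2, 0.2]
gripper_width: 0.0003
```

```bash
python3 - <<'E'
from h import *
s=read_state();X=s['tool_pos'];print(s['clock'],X,w2c(X)*1000,s['force'],np.degrees(2*np.arctan2(s['tool_rot'][1],s['tool_rot'][0])))
for th in [0,8,16,24,32,40,48,56,64,72,80,84]:
    t=np.radians(th);C=[-43*np.sin(t)+6*np.cos(t)+8.3,90,43*np.cos(t)+6*np.sin(t)+85]
    print(th,np.round((c2w(np.array(C)/1000)-X)*1000,1).tolist())
E
```

```text
13.2333 [0.61035092 0.14678839 0.12938684] [ 38.00968403  90.6023583  129.38683767] [0.15131658 0.15243921 0.16163395] 98.5534529287508
0 [-23.3, -4.2, -1.4]
8 [-29.3, -5.1, -1.0]
16 [-35.3, -6.0, -1.4]
24 [-41.2, -6.9, -2.7]
32 [-46.8, -7.7, -4.7]
40 [-52.1, -8.5, -7.6]
48 [-56.9, -9.3, -11.2]
56 [-61.2, -9.9, -15.4]
64 [-64.9, -10.5, -20.1]
72 [-67.9, -10.9, -25.4]
80 [-70.1, -11.3, -31.0]
84 [-70.9, -11.4, -33.9]
```

Emit:
arm_command --pt "-8 -1.5 -1 0 0 0 0" --pt "-15 -2.8 -1 0 0 0 0" --pt "-23.3 -4.2 -1.4 0 0 0 0" --pt "-29.3 -5.1 -1 0 0 0 0" --pt "-35.3 -6 -1.4 0 0 0 0" --pt "-41.2 -6.9 -2.7 0 0 0 0"

```text
clock: 13.73
tool_pos: [0.57, 0.1401, 0.1293]
tool_rot: [0.652, 0.758, 0.002, 0.002]
force: [7.1, 0.6, 2.0]
gripper_width: 0.0002
```

Emit:
arm_command --pt "-5.6 -0.8 -2 0 0 0 0" --pt "-10.9 -1.6 -4.9 0 0 0 0" --pt "-15.7 -2.4 -8.5 0 0 0 0" --pt "-20 -3 -12.7 0 0 0 0" --pt "-23.7 -3.6 -17.4 0 0 0 0" --pt "-26.7 -4 -22.7 0 0 0 0" --pt "-28.4 -4.3 -27 0 0 0 0" --pt "-28.4 -4.3 -27 0 0 0 0"

```text
clock: 14.4
tool_pos: [0.5406, 0.1357, 0.1015]
tool_rot: [0.652, 0.758, 0.001, 0.001]
force: [-1.7, 0.4, 5.2]
gripper_width: 0.0002
```

```bash
python3 - <<'E'
from h import *
s=read_state();X=s['tool_pos'];print(s['clock'],X,w2c(X)*1000,s['force'])
p,d,c=snap('wrist','w5.png');np.savez('w5.npz',p=p,d=d,R=c['R'],t=c['t'],f=c['vertical_fov'],cx=c['cx'],cy=c['cy'])
Q=w2c(cloud(d,c))*1000
m=(abs(Q[...,1]-90)<3)&(np.hypot(Q[...,0],Q[...,2]-85)<75)&(Q[...,0]<0)
q=Q[m];q=q[np.argsort(q[:,0])];print(np.round(q[::len(q)//25+1]).tolist())
E
```

```text
14.4 [0.5406407  0.13571544 0.10145888] [-32.57296178  90.13964296 101.45887761] [-1.71512034  0.41844667  5.16427016]
[[-61.0, 89.0, 103.0], [-60.0, 92.0, 104.0], [-59.0, 87.0, 106.0], [-58.0, 91.0, 109.0], [-56.0, 89.0, 109.0], [-54.0, 90.0, 111.0], [-52.0, 88.0, 111.0], [-50.0, 88.0, 110.0], [-48.0, 91.0, 108.0], [-45.0, 88.0, 105.0], [-43.0, 88.0, 106.0], [-43.0, 92.0, 110.0], [-43.0, 92.0, 124.0], [-42.0, 87.0, 141.0], [-42.0, 88.0, 133.0], [-42.0, 93.0, 111.0], [-41.0, 88.0, 138.0], [-41.0, 88.0, 108.0], [-41.0, 91.0, 145.0], [-41.0, 89.0, 143.0], [-41.0, 89.0, 136.0], [-41.0, 91.0, 131.0], [-38.0, 90.0, 106.0], [-27.0, 90.0, 112.0], [-7.0, 89.0, 102.0]]
```

View pics/w5.png

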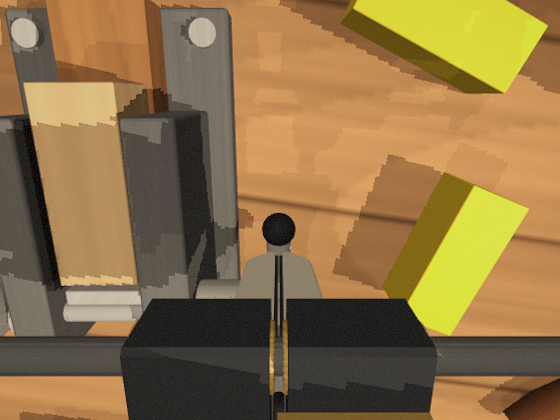

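Emit:
arm_command --pt "-0.8 -0.1 -2 0 0 0 0" --pt "-1.5 -0.2 -4 0 0 0 0" --pt "-1.7 -0.3 -5.5 0 0 0 0" --pt "-1.7 -0.3 -5.5 0 0 0 0"

```text
clock: 14.78
tool_pos: [0.5392, 0.1355, 0.096]
tool_rot: [0.652, 0.758, 0.001, 0.001]
force: [-4.4, -0.6, 7.1]
gripper_width: 0.0003
```

Emit:
arm_command --pt "0 0 30 0 0 0 0" --pt "0 0 70 0 0 0 0" --pt "0 0 100 0 0 0 0" --pt "-30 0 110 0 0 0 0" --pt "-60 0 110 0 0 0 0" --pt "-60 0 110 0 0 0 0"

```text
clock: 15.28
tool_pos: [0.4764, 0.1355, 0.2067]
tool_rot: [0.652, 0.758, 0.001, 0.001]
force: [-0.7, -0.0, -0.8]
gripper_width: 0.0004
```

```bash
python3 - <<'E'
from h import *
s=read_state();X=s['tool_pos'];print(s['clock'],X,w2c(X)*1000,s['force'])
p,d,c=snap('wrist','w6.png');np.savez('w6.npz',p=p,d=d,R=c['R'],t=c['t'],f=c['vertical_fov'],cx=c['cx'],cy=c['cy'])
Q=w2c(cloud(d,c))*1000
m=(abs(Q[...,1]-90)<4)&(np.hypot(Q[...,0],Q[...,2]-85)<75)&(Q[...,2]>30)
q=Q[m];q=q[np.argsort(q[:,0])];print(np.round(q[::len(q)//45+1]).tolist())
b=(Q[...,2]>99)&(Q[...,2]<106)&(abs(Q[...,0]+40)<50)&(Q[...,1]<-15)&(Q[...,1]>-60)
q=Q[b];print('jaw y',np.percentile(q[:,1],[3,50,97]).round(1))
E
```

```text
15.2833 [0.4763882  0.13554787 0.20673413] [-96.11982516  99.63743289 206.73413161] [-0.74470228 -0.00111787 -0.77091475]
[[-63.0, 89.0, 96.0], [-63.0, 90.0, 96.0], [-63.0, 89.0, 97.0], [-63.0, 92.0, 95.0], [-62.0, 88.0, 97.0], [-62.0, 90.0, 97.0], [-62.0, 93.0, 96.0], [-62.0, 91.0, 96.0], [-62.0, 89.0, 98.0], [-62.0, 92.0, 96.0], [-62.0, 92.0, 98.0], [-62.0, 87.0, 97.0], [-62.0, 92.0, 97.0], [-62.0, 88.0, 99.0], [-62.0, 88.0, 97.0], [-62.0, 93.0, 97.0], [-61.0, 87.0, 101.0], [-61.0, 86.0, 94.0], [-61.0, 89.0, 98.0], [-61.0, 93.0, 98.0], [-61.0, 93.0, 100.0], [-61.0, 93.0, 100.0], [-61.0, 91.0, 99.0], [-61.0, 88.0, 101.0], [-61.0, 86.0, 99.0], [-61.0, 90.0, 103.0], [-61.0, 87.0, 100.0], [-61.0, 90.0, 100.0], [-60.0, 92.0, 100.0], [-60.0, 87.0, 102.0], [-60.0, 89.0, 101.0], [-60.0, 93.0, 101.0], [-60.0, 89.0, 101.0], [-60.0, 89.0, 102.0], [-60.0, 89.0, 102.0], [-59.0, 88.0, 101.0], [-59.0, 86.0, 101.0], [-59.0, 86.0, 102.0]]
jaw y [-47.  -34.6 -22.7]
```

Emit:
arm_command --pt "18 -28 0 0 0 0 0" --pt "38 -60 0 0 0 0 0" --pt "58 -92 0 0 0 0 0" --pt "78 -124 0 0 0 0 0" --pt "98 -156 0 0 0 0 0" --pt "118 -188 0 0 0 0 0" --pt "138 -220 0 0 0 0 0" --pt "154.5 -244 0 0 0 0 0" --pt "154.5 -244 0 0 0 0 0" --pt "154.5 -244 0 0 0 0 0" --pt "154.5 -244 -40 0 0 0 0" --pt "154.5 -244 -80 0 0 0 0" --pt "154.5 -244 -115 0 0 0 0" --pt "154.5 -244 -137 0 0 0 0" --pt "154.5 -244 -137 0 0 0 0" --pt "154.5 -244 -137 0 0 0 0"

```text
clock: 16.67
tool_pos: [0.6333, -0.1078, 0.0674]
tool_rot: [0.652, 0.758, -0.0, -0.0]
force: [0.1, -0.2, 0.8]
gripper_width: 0.0004
```

```bash
python3 - <<'E'
from h import *
s=read_state();X=s['tool_pos'];print(s['clock'],X,w2c(X)*1000,s['force'])
for f in np.arange(0.05,1.6,.1):
    d=np.array([-np.sin(f),-np.cos(f)]);n=np.array([np.cos(f),-np.sin(f)])
    C=np.array([0,-70.4])+95*d+15.3*n
    print(round(f,2),np.round((c2w(np.array([*C,96])/1000)-X)*1000,1).tolist()[:2],-round(f,2))
E
```

```text
16.6667 [ 0.63326107 -0.1077688   0.06736725] [  22.37431427 -164.50501521   67.36725145] [ 0.1200827  -0.23417777  0.78995882]
0.05 [-11.5, -3.3] -0.05
0.15 [-20.9, -5.3] -0.15
0.25 [-30.4, -6.4] -0.25
0.35 [-40.1, -6.5] -0.35
0.45 [-49.6, -5.6] -0.45
0.55 [-59.1, -3.8] -0.55
0.65 [-68.3, -1.1] -0.65
0.75 [-77.2, 2.6] -0.75
0.85 [-85.7, 7.1] -0.85
0.95 [-93.7, 12.5] -0.95
1.05 [-101.1, 18.6] -1.05
1.15 [-107.9, 25.4] -1.15
1.25 [-113.9, 32.9] -1.25
1.35 [-119.2, 40.9] -1.35
1.45 [-123.7, 49.4] -1.45
1.55 [-127.3, 58.4] -1.55
```

Emit:
arm_command --pt "-11.5 -3.3 0 0 0 -0.05 0" --pt "-20.9 -5.3 0 0 0 -0.15 0" --pt "-30.4 -6.4 0 0 0 -0.25 0" --pt "-40.1 -6.5 0 0 0 -0.35 0" --pt "-49.6 -5.6 0 0 0 -0.45 0" --pt "-59.1 -3.8 0 0 0 -0.55 0" --pt "-68.3 -1.1 0 0 0 -0.65 0" --pt "-77.2 2.6 0 0 0 -0.75 0"

```text
clock: 17.33
tool_pos: [0.5573, -0.106, 0.0706]
tool_rot: [0.886, 0.464, 0.002, 0.002]
force: [1.2, -1.3, -0.1]
gripper_width: 0.0004
```

Emit:
arm_command --pt "-8.5 4.5 0 0 0 -0.1 0" --pt "-16.5 9.9 0 0 0 -0.2 0" --pt "-23.9 16 0 0 0 -0.3 0" --pt "-30.7 22.8 0 0 0 -0.4 0" --pt "-36.7 30.3 0 0 0 -0.5 0" --pt "-42 38.3 0 0 0 -0.6 0" --pt "-46.5 46.8 0 0 0 -0.7 0"

```text
clock: 17.92
tool_pos: [0.5108, -0.0589, 0.0705]
tool_rot: [0.991, 0.132, 0.002, 0.001]
force: [0.6, 0.5, 0.4]
gripper_width: 0.0001
```

```bash
python3 - <<'E'
from h import *
s=read_state();X=s['tool_pos'];print(s['clock'],X,w2c(X)*1000,s['force'])
f=1.55
d=np.array([-np.sin(f),-np.cos(f)]);n=np.array([np.cos(f),-np.sin(f)])
C=np.array([0,-70.4])+95*d+15.3*n
print(f,np.round((c2w(np.array([*C,96])/1000)-X)*1000,1).tolist()[:2])
p,d,c=snap('wrist','w7.png');np.savez('w7.npz',p=p,d=d,R=c['R'],t=c['t'],f=c['vertical_fov'],cx=c['cx'],cy=c['cy'])
E
```

```text
17.9167 [ 0.51075839 -0.05888267  0.07047864] [-91.38257186 -97.75076764  70.47864374] [0.62168401 0.5359336  0.43090834]
1.55 [-4.8, 9.5]
```

View pics/w7.png

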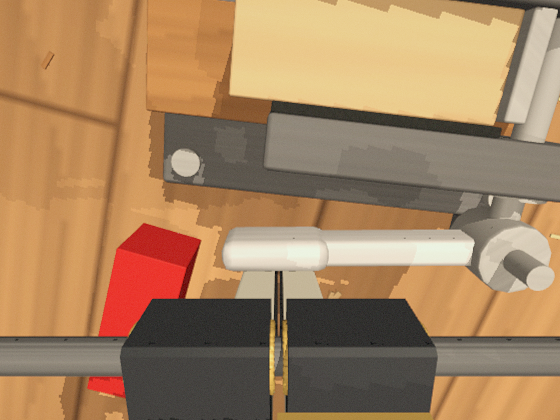

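The finger is now behind the lever (grip end at about (275,248)) and the lever is nearly parallel to the jaw, so I'll finish the swing.

Emit:
arm_command --pt "-1.8 4 0 0 0 -0.05 0" --pt "-3.2 8 0 0 0 -0.1 0" --pt "-3.6 10 0 0 0 -0.1 0" --pt "-3.6 10 0 0 0 -0.1 0"

```text
clock: 18.3
tool_pos: [0.5075, -0.05, 0.0699]
tool_rot: [0.996, 0.087, 0.002, 0.002]
force: [-0.7, -8.5, 3.9]
gripper_width: 0.0005
```

Emit:
arm_command --pt "-0.2 1 0 0 0 0 0" --pt "-0.3 2 0 0 0 0 0" --pt "-0.3 2 0 0 0 0 0"

```text
clock: 18.55
tool_pos: [0.5074, -0.0498, 0.0699]
tool_rot: [0.996, 0.086, 0.002, 0.003]
force: [1.4, -23.0, 2.4]
gripper_width: 0.0003
```

Emit:
arm_command --pt "0 -10 0 0 0 0 0" --pt "0 -40 0 0 0 0 0" --pt "0 -60 30 0 0 0 0" --pt "0 -60 70 0 0 0 0" --pt "-20 -60 110 0 0 0 0" --pt "-40 -60 150 0 0 0 0" --pt "-60 -60 160 0 0 0 0" --pt "-60 -60 160 0 0 0 0"

```text
clock: 19.22
tool_pos: [0.4452, -0.1076, 0.2339]
tool_rot: [0.996, 0.086, 0.004, 0.002]
force: [0.4, 0.4, -0.4]
gripper_width: 0.0007
```

```bash
python3 - <<'E'
from h import *
s=read_state();X=s['tool_pos'];print(s['clock'],X,s['force'])
p,d,c=snap('wrist','w8.png')
Q=w2c(cloud(d,c))*1000
b=(Q[...,2]>80)&(Q[...,2]<102)&(Q[...,0]<-30)&(Q[...,0]>-118)&(Q[...,1]<-60)&(Q[...,1]>-110)
q=Q[b]
if len(q)>20: v=cv2.fitLine(q[:,:2].astype(np.float32),cv2.DIST_HUBER,0,.01,.01).ravel();print('lever',len(q),v,np.arctan2(abs(v[0]),v[1]*np.sign(v[0])), np.median(q[:,1]))
b=(Q[...,2]>99)&(Q[...,2]<106)&(abs(Q[...,0]+40)<50)&(Q[...,1]<-15)&(Q[...,1]>-60)
q=Q[b];print('jaw y',np.percentile(q[:,1],[3,50,97]).round(1))
b=(p[...,0]>180)&(Q[...,2]>92)&(Q[...,2]<99)&(abs(Q[...,1])<23)&(Q[...,0]<-20)&(Q[...,0]>-170)
q=Q[b];print('blank',q[:,2].mean(),[np.round(t,2) for t in cv2.minAreaRect(q[:,:2].astype(np.float32))])
E
```

```text
19.2167 [ 0.44515651 -0.10759212  0.23394195] [ 0.4106396   0.35534042 -0.38382518]
lever 1897 [ 9.9975693e-01  2.2046452e-02 -7.5203651e+01 -7.2115089e+01] 1.5487481 -72.06330739091064
jaw y [-45.2 -33.6 -21. ]
blank 95.84803912279285 [array([-69.82,  -3.18]), array([99.59, 33.61]), np.float64(0.28)]
```

View pics/w8.png

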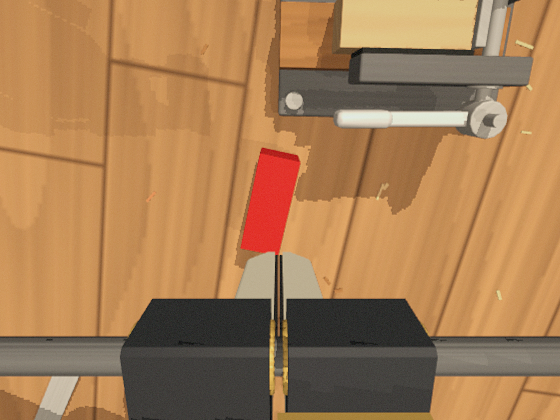

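```bash
python3 - <<'E'
from h import *
p,d,c=snap('top','t3.png');Q=w2c(cloud(d,c))*1000
b=(abs(Q[...,1]-90)<10)&(np.hypot(Q[...,0],Q[...,2]-85)<75)&(Q[...,2]>90)
q=Q[b];t=q[q[:,2]>135];print('top ball',t.mean(0),t[:,2].max());l=q[q[:,0]<-47];print('-x ball',l.mean(0),l[:,2].max())
for n in ['mallet','jar','chisel','offcut']: print(n,[(np.round(x['centre'],3).tolist(),round(x['p'],2)) for x in boxes_of('top',n)][:2])
E
```

```text
top ball [  8.88964386  88.6569736  145.37648295] 152.3328486987886
-x ball [-55.71961096  88.69828068  99.64827982] 109.98516669661139
mallet [([0.553, -0.428, 0.049], 0.76)]
jar [([0.402, 0.35, 0.088], 0.79)]
chisel [([0.646, 0.404, 0.018], 0.74), ([0.52, 0.04, 0.093], 0.71)]
offcut [([0.796, 0.019, 0.029], 0.77), ([0.574, 0.136, 0.099], 0.53)]
```

```bash
python3 -c "
from plant import *
print(job_done())"
```

```text
the job is handed in; nothing more can be done
None
```

I pushed the blank home, tightened the nut, closed the lever, and handed the job in at about 19 s on the robot's clock. No verdict was reported.

**Last checks**

| Check | Measured | Wanted |
|---|---|---|
| Blank centre, clamp x | about -69.8 mm | above -73.5 mm |
| Blank yaw to the clamp | about 0.005 rad | below 0.05 rad |
| Blank top, clamp z | 95.8 mm, so flat on the bed | 95 mm |
| Lever | about 1.55 rad, firm against its stop (2 mm further commanded, 23 N, no movement) | above 1.48 rad |
| Nut | about 2.95–3.0 rad, from the ball positions | above 2.4 rad |

- **Squeeze:** I could not measure it. From the nut angle I expect about 30 N, within the 15 to 85 N allowed.
- **Bystanders:** the mallet, jar, chisel and offcut all read within about 4 mm of their starting positions.
- **Robot:** it is clear of everything and reads no contact force.

**What disagreed:**
- **Fingertip reach:** with the gripper shut, the fingertips reach only about to the TCP, not 22 mm ahead as stated. My first pass at both the nut and the lever went over them without touching. I measured the fingertips with the wrist camera, corrected the height, and repeated both strokes.
- **Jaw face:** the wrist-camera reading of the jaw is about 1 mm short of the closed position (-21 mm against -20 mm), which is within measurement error.

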